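# Stack the spacers on a dosing pump's off-centre spindle

## Task

Thread the three steel spacers onto the pump's upright spindle, each seated flat and fully home: the thickest first at the bottom, then the middle one, and the thinnest on top. Feel gently for the off-centre spindle without pressing hard, guide each spacer down rather than letting it fall, then let go; leave everything else on the bench where it is.

Things in the scene. Friction and masses are not known exactly. Their poses are not given: they have to be found in the camera images.
- pump: dosing-pump head lying on its back, fixed: grey box 120 x 120 x 30 mm, on it a blue disc 112 mm across (top 40 mm up) and a blue spout block on its +x side; origin at the centre of its underside. In mid-disc a dark hub plate, 60 mm across, top 43 mm up, carries the steel spindle upright but OFF CENTRE by 7 mm, in a direction that differs each time and is not measured: see or feel for it
- hub (a point): centre of the hub (NOT of the spindle, 7 mm off it in an unknown direction), at seat height, 52 mm above the bench; z up. The spindle: a shoulder 32 mm across, its top the seat, 52 mm up; above it the plain spindle, 20 mm diameter, 52 mm long, rim broken 1 mm, end 104 mm up. Spacers have 1.2 mm radial play on it. All rigid and locked; does not turn
- spacer_thick: plain turned steel spacer ring, outside diameter 44 mm, bore 22.4 mm, 20 mm thick (the thickest of three alike but for thickness), about 175 g, lying flat loose on the bench; origin at the centre of its underside, z along its axis (up). Either face may be up; take it by its outside
- spacer_mid: plain turned steel spacer ring, outside diameter 44 mm, bore 22.4 mm, 13 mm thick (the middle one of three alike but for thickness), about 114 g, lying flat loose on the bench; origin at the centre of its underside, z along its axis (up). Either face may be up; take it by its outside
- spacer_thin: plain turned steel spacer ring, outside diameter 44 mm, bore 22.4 mm, 8 mm thick (the thinnest of three alike but for thickness), about 70 g, lying flat loose on the bench; origin at the centre of its underside, z along its axis (up). Either face may be up; take it by its outside
- hose_nut: bystander: small brass ring nut, 26 mm across, 12 mm high, among the spacers; origin under its centre
- wrench: bystander: steel wrench 160 mm long lying along its x
- screwdriver: bystander: black-handled screwdriver 180 mm long lying along its x
- beaker: bystander: small glass beaker, 60 mm across, 60 mm high; origin under its centre
- jar: bystander: small white jar with black cap, 44 mm across, 50 mm high; origin under its centre
- cap: bystander: black screw cap, 36 mm across, 12 mm high; origin under its centre
- tray: bystander: white open tray 130 x 100 x 45 mm; origin under its centre
Things that resemble listed ones, but are neither listed nor needed, are in the scene too. Leave any purple or red look-alike of the spacer_thin alone.

How it is judged:
By the outcome, as a careful person would: the job done as asked, in the order asked, and still so for the second after the job is handed in, with the robot touching nothing.
It also fails if it takes over 72 s, if anything falls off the work surface, if the arm or the gripper's body presses on something with over 40 N, if the wrist force passes 120 N, or if a joint passes its speed limit or range.

## Robot

A 6-joint arm with a two-finger parallel gripper is mounted at the origin on the work surface. World frame = base frame: x ahead of the robot, y to its left, z up, the work surface at z = 0. Lengths are in m, angles in rad, forces in N, time in s.
With the tool pointing down it reaches from about 0.425 to 1.125 m from the base axis. Payload 14.9 kg.
Tool frame: the origin (TCP) lies at the very end of the fingers, on their centre line; the grasp point (between the pads) lies 19 mm behind it; z points along the fingers, y is the line along which they close (so a half turn about z gives the same grasp; the last joint's range is limited). The gripper opens to 91 mm and grips with 3 to 60 N. Pads are 32 mm wide; open, the fingers measure 118 mm over their backs; the gripper's body (76 mm by 178 mm) begins 60 mm behind the grasp point.
Start: joints at [-1.334, 0.379, 1.734, -0, 1.028, -0.033], TCP at [0.187, -0.675, 0.214] pointing down, gripper open.
Joint ranges: [-2.77, 2.77], [-0.74, 2.19], [0, 2.66], [-1.06, 4.2], [0.31, 2.87], [-3.08, 3.08]. Speed limits (rad/s): [1.89, 1.89, 2.39, 3.14, 3.14, 3.14].

## Interface

Orientations are given as a rotation vector (axis times angle).
In Python, from rig import sensors, vision, r gives the robot as it stands.
- The arm moves only by the tool carry_out, never from a script. Its argument "commands" is a list of rows, each a list of 7 numbers: the shift along the world's x, y, z normalised to -1 to 1, where 1 is 0.03 m, then the turn, a rotation vector about the world's x, y, z normalised to -1 to 1, where 1 is 360 degrees, then the opening, from -1 (shut) to 1 (fully open). In form: [[x, y, z, wx, wy, wz, grip], ...]. A call has 1 to 10 rows; each row shifts and turns the commanded pose from where the row before left it; what a row does not reach is not made up. A row lasts 1/12 s, in which the tool goes at most 41.7 mm and 7.16 degrees, less where a joint would pass 70% of its speed; a pose out of reach is approached as far as the arm can. A call with a number of a shift or a turn outside -1 to 1 is refused whole. A call with a gripper value outside its range is refused whole. The fingers move at their own pace and stop on an object; the grip force is fixed at half the most. Time passes only in rows, so rows that do not move let the fingers close. It gives the time, the measured TCP pose, the force, the opening and the grip force at its end, in the units of the state.
- sensors.observe(): the state, without advancing time (a new reading comes with each control period).
- vision.snapshot(name): name is "scene" or "top"; returns a dict with "color" (480x640x3 uint8, blue, green, red), "intrinsics" (3x3 intrinsics, pixels), "world_to_cam" (4x4, takes a point from world to camera coordinates). Camera axes: x right, y up, looking along -z (the intrinsics and any distortion apply to the point x, -y, -z); pixel columns grow to the right and rows downward; lengths in m; the calibration is good to about 2 mm. A picture is of the moment at which its call begins. There is no depth.
- r.finish_job(): hands the job in; it is judged then, once.
The state is a dict: "t": time; "q": joint angles; "dq": joint speeds; "tau": joint torques, N m; "tool_pos": TCP position; "tool_rot": TCP orientation; "ft_force": force on the tool from outside, world axes, zero at the start; "ft_torque": the same for the moment, N m; "finger_gap": opening from 0.0 (shut) to 1.0 (fully open); "grasp_force": force on a finger pad.
Only numpy, scipy, OpenCV 4.12 (cv2) and the standard library are available. Lean on these libraries where they do the work, as an engineer would, in place of code of your own. Each camera call takes 0.05 s, during which the arm holds its last target. There are 200 camera calls.

## Working session

There is one attempt and no reset: what is moved stays moved. The work goes in short steps, Python scripts to look and compute and a tool call to move; the robot and the scene stay as the last step left them, time stands still between calls to the robot, and variables do not carry over. Pictures are saved under pics/ and viewed, at most 10 in all, crops included, and the job is handed in when it is done.

Besides the shell and the picture viewer there is one more tool, called by a JSON object that holds its "method" and its "body", one argument or row to a line. carry_out: Moves the arm, as the interface text tells. Its arguments: {"type":"object","properties":{"commands":{"type":"array"}},"required":["commands"]}

```bash
mkdir -p pics
cat > h.py <<'E'
import numpy as np, cv2
from rig import sensors, vision, r
def snap(n,f=None):
    s=vision.snapshot(n)
    if f: cv2.imwrite('pics/'+f,s['color'])
    return s
def ray(s,u,v,z):
    K=np.array(s['intrinsics']);T=np.array(s['world_to_cam'])
    d=np.linalg.inv(K)@[u,v,1]; d=np.array([d[0],-d[1],-d[2]])
    R=T[:3,:3].T; c=-R@T[:3,3]; d=R@d
    return c+d*(z-c[2])/d[2]
def proj(s,p):
    K=np.array(s['intrinsics']);T=np.array(s['world_to_cam'])
    q=T[:3,:3]@p+T[:3,3]; q=K@[q[0],-q[1],-q[2]]
    return q[:2]/q[2]
E
python3 - <<'E'
from h import *
for n in('scene','top'):
    s=snap(n,n+'1.png'); T=np.array(s['world_to_cam']);print(n,-T[:3,:3].T@T[:3,3],s['intrinsics'])
print(sensors.observe())
E
```

```text
scene [ 1.19376625 -0.72989651  0.74249565] [[501.46782265   0.         318.38488244]
 [  0.         501.46782265 240.69377162]
 [  0.           0.           1.        ]]
top [ 0.4215609  -0.01867589  1.08177669] [[503.97103184   0.         327.3226124 ]
 [  0.         503.97103184 239.4041855 ]
 [  0.           0.           1.        ]]
{'t': 0.1, 'q': array([-1.33427276e+00,  3.79356263e-01,  1.73473924e+00, -9.07467553e-06,
        1.02850699e+00, -3.32993425e-02]), 'dq': array([ 5.50102773e-05, -1.79321696e-03,  7.67403102e-04,  5.41173776e-04,
       -1.66194797e-03, -8.38475589e-05]), 'tau': array([ 1.55556751e-03, -7.65034461e+01, -4.35296917e+01,  6.52740011e-02,
        3.97829851e-02, -7.28914529e-06]), 'tool_pos': array([ 0.18649899, -0.67431584,  0.2133454 ]), 'tool_rot': array([-3.11205006e+00, -4.22424558e-01,  1.72991310e-04]), 'ft_force': array([0.64575771, 0.69833498, 0.19094025]), 'ft_torque': array([ 0.00217546,  0.04322446, -0.09103903]), 'grasp_force': 0.0, 'finger_gap': 1.0034890181857894}
```

View pics/top1.png

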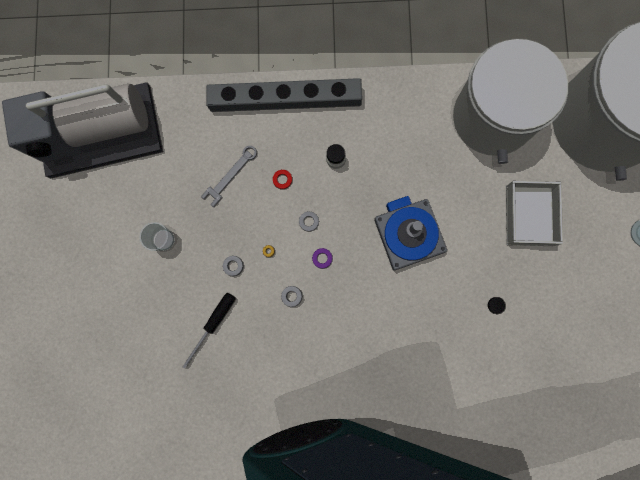

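View pics/scene1.png

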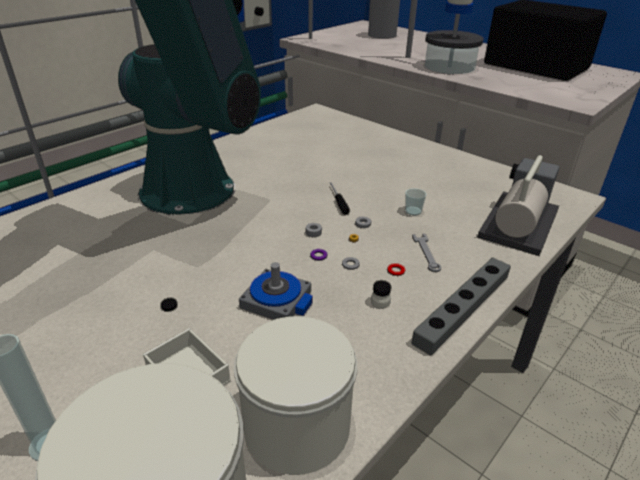

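The top view shows grey rings at (309,221), (233,266) and (292,297), with the pump at (410,234). The scene view shows grey rings at (314,229), (363,222) and (350,263). Next I'll measure them more closely.

Run:
```python
from h import *
s=snap('top');c=snap('scene')
g=s['color'];k=c['color']
def up(i,x0,y0,w,h,f): return cv2.resize(i[y0:y0+h,x0:x0+w],None,fx=f,fy=f,interpolation=cv2.INTER_CUBIC)
a=up(g,370,190,80,80,5);b=up(k,235,255,80,80,5);d=up(k,295,205,80,80,5);e=up(g,215,205,120,120,400/120)
cv2.imwrite('pics/crop1.png',np.vstack([np.hstack([a,b])[:300*1+100],]) )
cv2.imwrite('pics/crop2.png',np.hstack([d,e]))
for (u,v) in((309,221),(233,266),(292,297)):
    # ring: top-view local segmentation against bench via dark ring/hole
    p=ray(s,u,v,.013); print((u,v),p[:2].round(4),proj(c,p).round(1))
hsv=cv2.cvtColor(g,cv2.COLOR_BGR2HSV)
m=cv2.inRange(hsv,(105,120,60),(125,255,255)); 
n,l,st,ce=cv2.connectedComponentsWithStats(m)
for i in range(1,n):
    if st[i,4]>100: print('blue',st[i],ce[i])
```

```text
(309, 221) [0.5974 0.0519] [350.3 260.3]
(233, 266) [0.5055 0.2169] [362.7 220.3]
(292, 297) [0.436  0.0917] [313.  228.8]
blue [ 385  196   54   64 1820] [409.75549451 230.04395604]
```

View pics/crop1.png

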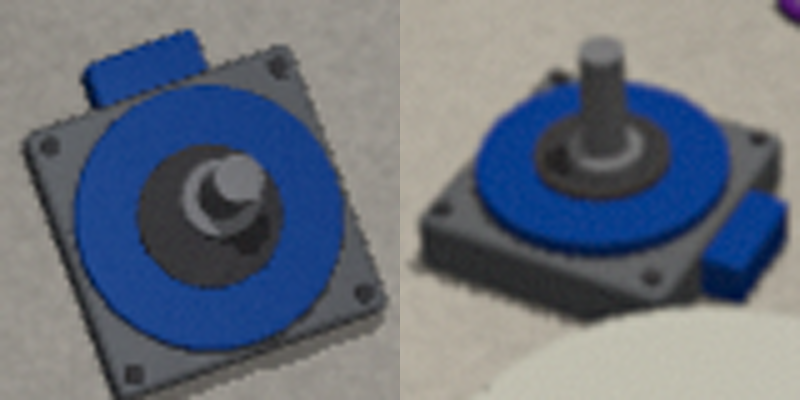

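View pics/crop2.png

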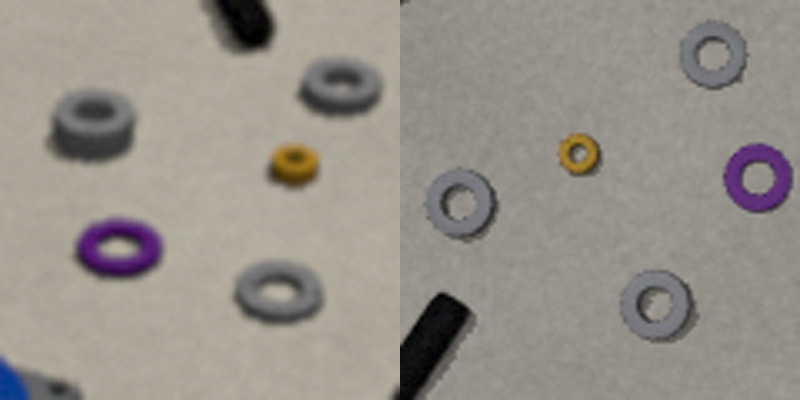

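Crop 1 shows the spindle tip at about (418.2,225.5) in top and (275.5,265.5) in scene, and the shoulder at about (414,229) in top. Crop 2 shows which ring is which: thick is top (292,297), mid is (233,266) and thin is (309,221). Now subpixel fits.

```bash
cat >> h.py <<'E'
def blob(s,u,v,w,fn,f=6):
    """centre of the masked blob nearest (u,v): upsampled ROI, ellipse fit"""
    x0,y0=int(u)-w,int(v)-w
    c=cv2.resize(s['color'][y0:y0+2*w,x0:x0+2*w],None,fx=f,fy=f,interpolation=cv2.INTER_CUBIC).astype(int)
    m=fn(c).astype(np.uint8)
    cs,_=cv2.findContours(m,cv2.RETR_EXTERNAL,cv2.CHAIN_APPROX_NONE)
    cs=[q for q in cs if len(q)>30]
    q=min(cs,key=lambda q:np.linalg.norm(q.reshape(-1,2).mean(0)-w*f)-len(q)/20)
    e=cv2.fitEllipse(cv2.convexHull(q))
    return (e[0][0]+.5)/f-.5+x0,(e[0][1]+.5)/f-.5+y0,e[1][0]/f,e[1][1]/f
ring=lambda c:(c[...,0]-c[...,2])>-3
def bright(t): return lambda c:c.sum(2)>3*t
def tri(a,ua,b,ub):
    def L(s,u):
        p=ray(s,*u,0);q=ray(s,*u,.3);return p,(q-p)/np.linalg.norm(q-p)
    A=0;B=0
    for s,u in((a,ua),(b,ub)):
        p,d=L(s,u);M=np.eye(3)-np.outer(d,d);A=A+M;B=B+M@p
    return np.linalg.solve(A,B)
E
python3 - <<'E'
from h import *
s=snap('top');c=snap('scene')
for n,u,h in(('thick',(292,297),.02),('mid',(233,266),.013),('thin',(309,221),.008)):
    e=blob(s,*u,15,ring); P=ray(s,*e[:2],h/2)
    f=blob(c,*proj(c,P),14,ring); print(n,np.round(e,2),P[:2].round(4),np.round(f,2),ray(c,*f[:2],h/2)[:2].round(4))
for t in(110,120,130):
  try:
    e=blob(s,418.2,225.5,8,bright(t));f=blob(c,275.5,265.5,8,bright(t))
    print(t,np.round(e,2),np.round(f,2),ray(s,*e[:2],.104)[:2].round(4),ray(c,*f[:2],.104)[:2].round(4))
  except Exception as x: print(t,x)
e=blob(s,413,235,34,lambda c:(c[...,0]-c[...,2])>40);print(np.round(e,2),ray(s,*e[:2],.04))
g=s['color'];print(g[225,418],g[228,410],c['color'][265,275],c['color'][275,275])
E
```

```text
thick [291.32 296.04  20.92  21.29] [0.4381 0.0934] [313.21 229.67  13.48  16.15] [0.4362 0.0925]
mid [232.72 265.52  20.55  21.08] [0.5071 0.2189] [362.67 222.02  10.89  14.99] [0.5047 0.2184]
thin [308.44 220.94  19.94  20.13] [0.599  0.0537] [350.37 263.01  11.5   16.65] [0.5971 0.0532]
110 [416.15 225.03   8.45  13.13] [276.59 263.45  15.67  31.72] [ 0.5674 -0.1633] [ 0.566  -0.1612]
120 [416.48 228.37   1.15   3.  ] [277.55 263.45  14.98  36.54] [ 0.5608 -0.1637] [ 0.5675 -0.1598]
130 min() iterable argument is empty
[411.23 232.98  53.37  54.41] [ 0.56059784 -0.16182772  0.04      ]
[119 114 113] [41 40 40] [124 122 127] [60 60 61]
```

{"method": "carry_out", "body": {
  "commands": [
    [1,0.9,0,0,0,0,0.45],
    [1,0.9,0,0,0,0,0.45],
    [1,0.9,0,0,0,0,0.45],
    [1,0.9,0,0,0,0,0.45],
    [1,0.9,0,0,0,0,0.45],
    [1,0.9,0,0,0,0,0.45],
    [1,0.9,0,0,0,0,0.45],
    [1,0.9,0,0,0,0,0.45],
    [1,0.9,0,0,0,0,0.45],
    [1,0.9,0,0,0,0,0.45]
  ]
}}

```text
t: 1.13
tool_pos: [0.4878, -0.4031, 0.2141]
tool_rot: [3.113, 0.422, 0.0]
ft_force: [-0.2, -0.6, -0.2]
finger_gap: 0.725
grasp_force: 0.0
```

{"method": "carry_out", "body": {
  "commands": [
    [1,0.9,0,0,0,0,0.45],
    [1,0.9,0,0,0,0,0.45],
    [-0.244,0.985,0,0,0,0,0.45],
    [-0.244,0.985,0,0,0,0,0.45],
    [-0.244,0.985,0,0,0,0,0.45],
    [-0.244,0.985,0,0,0,0,0.45],
    [-0.244,0.985,0,0,0,0,0.45],
    [-0.244,0.985,0,0,0,0,0.45],
    [-0.244,0.985,0,0,0,0,0.45],
    [-0.244,0.985,0,0,0,0,0.45]
  ]
}}

```text
t: 1.97
tool_pos: [0.4874, -0.113, 0.214]
tool_rot: [3.113, 0.422, 0.0]
ft_force: [0.6, -0.5, 0.4]
finger_gap: 0.725
grasp_force: 0.0
```

{"method": "carry_out", "body": {
  "commands": [
    [-0.244,0.985,0,0,0,0,0.45],
    [-0.244,0.985,0,0,0,0,0.45],
    [-0.244,0.985,0,0,0,0,0.45],
    [-0.244,0.985,-0.7,0,0,0,0.45],
    [-0.244,0.985,-0.7,0,0,0,0.45],
    [-0.244,0.985,-0.7,0,0,0,0.45],
    [-0.244,0.985,-0.7,0,0,0,0.45],
    [0,0,-1,0,0,0,0.45],
    [0,0,-1,0,0,0,0.45],
    [0,0,0,0,0,0,0.45]
  ]
}}

```text
t: 2.8
tool_pos: [0.4337, 0.0926, 0.0659]
tool_rot: [3.113, 0.424, -0.011]
ft_force: [-2.0, -0.8, -0.1]
finger_gap: 0.725
grasp_force: 0.0
```

{"method": "carry_out", "body": {
  "commands": [
    [0,0,0,0,0,0,0.45],
    [0,0,-0.5,0,0,0,0.45],
    [0,0,-0.5,0,0,0,0.45],
    [0,0,-0.4,0,0,0,0.45],
    [0,0,0,0,0,0,0.45]
  ]
}}

```text
t: 3.22
tool_pos: [0.4372, 0.0922, 0.0283]
tool_rot: [-3.113, -0.421, -0.0]
ft_force: [-0.7, 0.4, -0.5]
finger_gap: 0.727
grasp_force: 0.0
```

{"method": "carry_out", "body": {
  "commands": [
    [0,0,-0.4,0,0,0,0.45],
    [0,0,-0.41,0,0,0,0.45],
    [0,0,0,0,0,0,0.45],
    [0,0,0,0,0,0,-1],
    [0,0,0,0,0,0,-1],
    [0,0,0,0,0,0,-1],
    [0,0,0,0,0,0,-1]
  ]
}}

```text
t: 3.8
tool_pos: [0.4374, 0.0926, 0.0046]
tool_rot: [-3.113, -0.422, -0.002]
ft_force: [-0.5, -1.5, 11.1]
finger_gap: 0.471
grasp_force: 30.0
```

Run:
```python
from h import *
print(sensors.observe())
```

```text
{'t': 3.8, 'q': array([ 1.56534949e-01,  3.83177118e-01,  2.28191705e+00, -9.58183722e-06,
        4.75075427e-01,  1.45756717e+00]), 'dq': array([-0.00038177,  0.00296551, -0.00077441, -0.00176373, -0.00158804,
       -0.00082917]), 'tau': array([ 4.84314132e-01, -5.11737299e+01, -1.96186441e+01,  1.76286832e-01,
       -5.91952424e-02,  4.40278638e-02]), 'tool_pos': array([0.43742084, 0.09262366, 0.00457671]), 'tool_rot': array([-3.11302942e+00, -4.22470351e-01, -2.23494050e-03]), 'ft_force': array([-0.46883451, -1.48507012, 11.14835788]), 'ft_torque': array([-0.19725742,  0.09197485,  0.00287197]), 'grasp_force': 30.035529881715775, 'finger_gap': 0.4706427250863141}
```

{"method": "carry_out", "body": {
  "commands": [
    [0,0,0,0,0,0,0.4],
    [0,0,0.02,0,0,0,0.4],
    [0,0,0,0,0,0,0.4],
    [0,0,0,0,0,0.0192,0.4],
    [0,0,0,0,0,0.0192,0.4],
    [0,0,0,0,0,0.0192,0.4],
    [0,0,0,0,0,0.0192,0.4],
    [0,0,0,0,0,0.0192,0.4],
    [0,0,0,0,0,0.0192,0.4],
    [0,0,0,0,0,0.0192,0.4]
  ]
}}

```text
t: 4.63
tool_pos: [0.4367, 0.0926, 0.0042]
tool_rot: [-2.661, -1.669, 0.0]
ft_force: [0.7, 0.4, -0.1]
finger_gap: 0.703
grasp_force: 0.0
```

{"method": "carry_out", "body": {
  "commands": [
    [0,0,0,0,0,0.0192,0.4],
    [0,0,0,0,0,0.0192,0.4],
    [0,0,0,0,0,0.0192,0.4],
    [0,0,0,0,0,0.0192,0.4],
    [0,0,0,0,0,0.0192,0.4],
    [0,0,0,0,0,0.0192,0.4],
    [0,0,0,0,0,0,0.4],
    [0,0,0,0,0,0,-1],
    [0,0,0,0,0,0,-1],
    [0,0,0,0,0,0,-1]
  ]
}}

```text
t: 5.47
tool_pos: [0.4368, 0.0926, 0.0042]
tool_rot: [-1.909, -2.495, 0.0]
ft_force: [1.8, -0.3, -0.2]
finger_gap: 0.511
grasp_force: 0.0
```

{"method": "carry_out", "body": {
  "commands": [
    [0,0,0,0,0,0,-1],
    [0,0,0,0,0,0,-1]
  ]
}}

```text
t: 5.63
tool_pos: [0.4368, 0.0926, 0.0042]
tool_rot: [1.907, 2.496, 0.0]
ft_force: [0.2, 0.2, -0.3]
finger_gap: 0.469
grasp_force: 30.0
```

Run:
```python
from h import *
c=snap('scene');s=snap('top')
for n,q,h in(('s',c,.01),('t',s,.01)):
  print(n,proj(q,np.array([.4374,.0926,.01])))
cv2.imwrite('pics/g.png',np.hstack([cv2.resize(c['color'][190:270,273:353],(400,400)),cv2.resize(s['color'][250:350,240:340],(400,400))]))
```

```text
s [313.56671935 229.83856335]
t [291.70191908 296.38285663]
```

View pics/g.png

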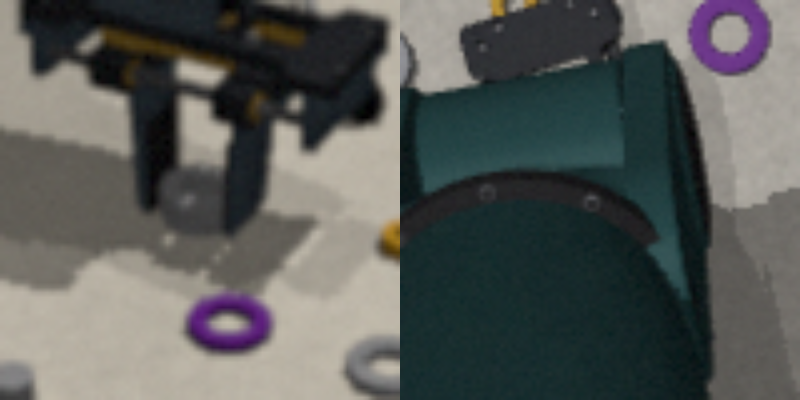

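The picture shows the thick ring held between the fingers on the bench, seen in the scene crop at about (200,200). Now the spindle.

Run:
```python
from h import *
s=snap('top');c=snap('scene')
print('tip top',ray(s,417.8,225.2,.104),'scene',ray(c,274.9,265.0,.104),'tri',tri(s,(417.8,225.2),c,(274.9,265.)))
print('shoulder top',ray(s,413.8,228.8,.052))
for t in(25,40,60):
  e=blob(s,411,233,34,lambda c:(c[...,0]-c[...,2])>t);f=blob(c,275,289,34,lambda c:(c[...,0]-c[...,2])>t)
  print('disc',np.round(e,2),ray(s,*e[:2],.0385),np.round(f,2),ray(c,*f[:2],.0385))
def big(q,x0,y0): return cv2.resize(q['color'][y0:y0+32,x0:x0+32],(400,400),interpolation=cv2.INTER_CUBIC)
cv2.imwrite('pics/sp.png',np.hstack([big(s,400,212),big(c,260,256)]))
```

```text
tip top [ 0.5669525  -0.16652798  0.104     ] scene [ 0.56738416 -0.16740043  0.104     ] tri [ 0.56692215 -0.1667484   0.10340574]
shoulder top [ 0.56748862 -0.16584871  0.052     ]
disc [408.81 228.83  54.14  66.49] [ 0.56968699 -0.15744328  0.0385    ] [275.07 288.06  35.92  52.01] [ 0.56357248 -0.16645013  0.0385    ]
disc [408.94 228.69  53.32  66.24] [ 0.56996855 -0.15773331  0.0385    ] [275.03 287.95  35.27  51.43] [ 0.5632512  -0.16625365  0.0385    ]
disc [411.24 232.99  53.    54.06] [ 0.56077839 -0.16204542  0.0385    ] [275.03 287.87  34.37  50.87] [ 0.56303462 -0.16605797  0.0385    ]
```

View pics/sp.png

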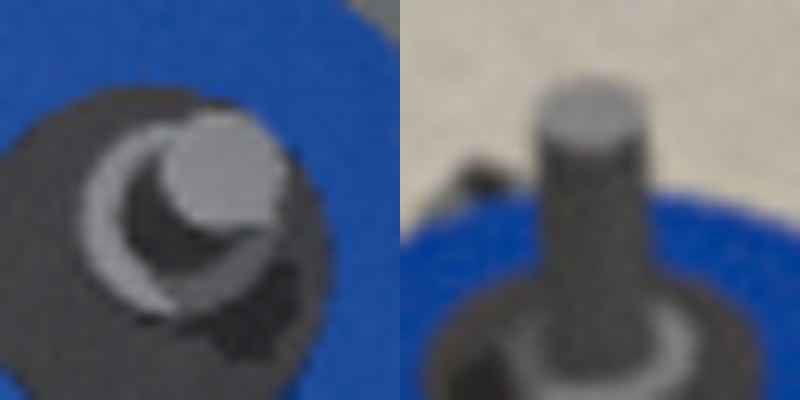

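The spindle tip is at about (417.3,225.1) in top and (275.1,264.7) in scene, which puts the spindle at about (0.567,-0.166).

{"method": "carry_out", "body": {
  "commands": [
    [0,0,0.5,0,0,0,-1],
    [0,0,1,0,0,0,-1],
    [0,0,1,0,0,0,-1],
    [0,0,1,0,0,0,-1],
    [0.482,-0.958,0.5,0,0,0,-1],
    [0.482,-0.958,0,0,0,0,-1],
    [0.482,-0.958,0,0,0,0,-1],
    [0.482,-0.958,0,0,0,0,-1],
    [0.482,-0.958,0,0,0,0,-1],
    [0.482,-0.958,0,0,0,0,-1]
  ]
}}

```text
t: 6.67
tool_pos: [0.5236, -0.0814, 0.1241]
tool_rot: [-1.906, -2.497, 0.0]
ft_force: [-0.6, 1.6, -1.8]
finger_gap: 0.468
grasp_force: 30.0
```

{"method": "carry_out", "body": {
  "commands": [
    [0.482,-0.958,0,0,0,0,-1],
    [0.482,-0.958,0,0,0,0,-1],
    [0.482,-0.958,0,0,0,0,-1],
    [0,0,0,0,0,0,-1],
    [0,0,0,0,0,0,-1],
    [0,0,0,0,0,0,-1]
  ]
}}

```text
t: 7.17
tool_pos: [0.5661, -0.1657, 0.1237]
tool_rot: [-1.905, -2.496, 0.001]
ft_force: [-0.0, -0.6, -2.1]
finger_gap: 0.468
grasp_force: 30.0
```

Run:
```python
from h import *
c=snap('scene');o=sensors.observe()
p=o['tool_pos']-[0,0,.0042]
print(o['tool_pos'],o['ft_force'],proj(c,p),proj(c,p+[0,0,.02]),proj(c,np.array([.567,-.166,.104])))
cv2.imwrite('pics/a.png',cv2.resize(c['color'][220:320,225:325],(600,600),interpolation=cv2.INTER_CUBIC))
```

```text
[ 0.56608954 -0.16535539  0.12379947] [ 0.32424886  0.35344716 -1.45383728] [274.92316022 258.34204791] [274.58237349 250.53507934] [275.25968435 264.63028493]
```

View pics/a.png

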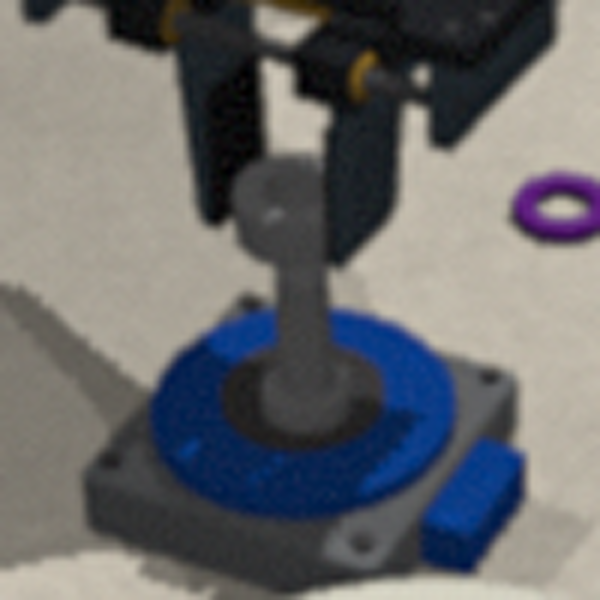

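The picture shows the ring above the spindle, visually in line with it (ring around (290,200), spindle tip around (303,270) in the crop). I'll descend and feel for it.

{"method": "carry_out", "body": {
  "commands": [
    [0.03,-0.02,-0.1,0,0,0,-1],
    [0,0,-0.1,0,0,0,-1],
    [0,0,-0.1,0,0,0,-1],
    [0,0,-0.1,0,0,0,-1],
    [0,0,-0.05,0,0,0,-1],
    [0,0,-0.05,0,0,0,-1],
    [0,0,-0.03,0,0,0,-1],
    [0,0,-0.03,0,0,0,-1]
  ]
}}

```text
t: 7.88
tool_pos: [0.5678, -0.1666, 0.1073]
tool_rot: [-1.905, -2.498, 0.0]
ft_force: [-0.6, 0.7, -1.4]
finger_gap: 0.468
grasp_force: 30.0
```

{"method": "carry_out", "body": {
  "commands": [
    [0,0,-0.03,0,0,0,-1],
    [0,0,0,0,0,0,-1]
  ]
}}

```text
t: 8.05
tool_pos: [0.5677, -0.1666, 0.1064]
tool_rot: [-1.906, -2.497, 0.0]
ft_force: [-1.3, 1.2, -3.0]
finger_gap: 0.469
grasp_force: 30.0
```

{"method": "carry_out", "body": {
  "commands": [
    [0,0,-0.05,0,0,0,-1],
    [0,0,-0.05,0,0,0,-1],
    [0,0,0,0,0,0,-1]
  ]
}}

```text
t: 8.3
tool_pos: [0.5677, -0.1666, 0.1033]
tool_rot: [-1.906, -2.497, 0.0]
ft_force: [-0.1, 2.0, -2.6]
finger_gap: 0.47
grasp_force: 30.0
```

{"method": "carry_out", "body": {
  "commands": [
    [0,0,-0.05,0,0,0,-1],
    [0,0,-0.05,0,0,0,-1],
    [0,0,0,0,0,0,-1]
  ]
}}

```text
t: 8.55
tool_pos: [0.5677, -0.1666, 0.1002]
tool_rot: [-1.905, -2.497, 0.0]
ft_force: [0.5, 2.1, -1.7]
finger_gap: 0.467
grasp_force: 30.0
```

{"method": "carry_out", "body": {
  "commands": [
    [0,0.01,-0.1,0,0,0,-1],
    [0,0,-0.1,0,0,0,-1],
    [0,0,-0.1,0,0,0,-1],
    [0,0,-0.1,0,0,0,-1],
    [0,0,-0.1,0,0,0,-1],
    [0,0,-0.1,0,0,0,-1]
  ]
}}

```text
t: 9.05
tool_pos: [0.5678, -0.1664, 0.0821]
tool_rot: [-1.906, -2.498, 0.0]
ft_force: [0.1, 0.8, -1.6]
finger_gap: 0.468
grasp_force: 30.0
```

{"method": "carry_out", "body": {
  "commands": [
    [0,0,-0.1,0,0,0,-1],
    [0,0,-0.1,0,0,0,-1],
    [0,0,-0.1,0,0,0,-1],
    [0,0,-0.1,0,0,0,-1],
    [0,0,-0.1,0,0,0,-1],
    [0,0,-0.1,0,0,0,-1],
    [0,0,-0.05,0,0,0,-1],
    [0,0,0,0,0,0,-1]
  ]
}}

```text
t: 9.72
tool_pos: [0.5677, -0.1664, 0.0627]
tool_rot: [-1.906, -2.497, 0.0]
ft_force: [-0.0, 0.5, -2.2]
finger_gap: 0.467
grasp_force: 30.0
```

Forces stay near the ring's weight. Next, the last 6.5 mm slowly to contact.

{"method": "carry_out", "body": {
  "commands": [
    [0,0,-0.05,0,0,0,-1],
    [0,0,-0.05,0,0,0,-1],
    [0,0,-0.05,0,0,0,-1],
    [0,0,-0.03,0,0,0,-1],
    [0,0,0,0,0,0,-1]
  ]
}}

```text
t: 10.13
tool_pos: [0.5678, -0.1664, 0.0574]
tool_rot: [-1.906, -2.498, 0.0]
ft_force: [-2.0, 1.1, -1.9]
finger_gap: 0.468
grasp_force: 30.0
```

{"method": "carry_out", "body": {
  "commands": [
    [0,0,-0.02,0,0,0,-1],
    [0,0,-0.01,0,0,0,-1],
    [0,0,0,0,0,0,-1]
  ]
}}

```text
t: 10.38
tool_pos: [0.5679, -0.1664, 0.0567]
tool_rot: [1.906, 2.498, 0.0]
ft_force: [-0.3, 0.7, -2.0]
finger_gap: 0.474
grasp_force: 30.0
```

{"method": "carry_out", "body": {
  "commands": [
    [0,0,-0.015,0,0,0,-1],
    [0,0,-0.01,0,0,0,-1],
    [0,0,0,0,0,0,-1]
  ]
}}

```text
t: 10.63
tool_pos: [0.5679, -0.1664, 0.0562]
tool_rot: [-1.906, -2.498, 0.0]
ft_force: [-1.8, 0.6, 2.6]
finger_gap: 0.469
grasp_force: 30.0
```

{"method": "carry_out", "body": {
  "commands": [
    [0,0,-0.01,0,0,0,-1],
    [0,0,0,0,0,0,-1]
  ]
}}

```text
t: 10.8
tool_pos: [0.5679, -0.1664, 0.0562]
tool_rot: [-1.906, -2.498, 0.0]
ft_force: [-3.9, 1.5, 9.2]
finger_gap: 0.468
grasp_force: 30.0
```

Seated at TCP z 0.0562 with light contact. Release, rise and go to the mid ring.

{"method": "carry_out", "body": {
  "commands": [
    [0,0,0.01,0,0,0,0.3],
    [0,0,0,0,0,0,0.3],
    [0,0,0,0,0,0,0.3],
    [0,0,0.5,0,0,0,0.3],
    [0,0,1,0,0,0,0.23],
    [0,0,1,0,0,0,0.23],
    [0,0,0.6,0,0,0,0.23],
    [-0.159,0.986,0,0,0,0,0.23],
    [-0.159,0.986,0,0,0,0,0.23],
    [-0.159,0.986,0,0,0,0,0.23]
  ]
}}

```text
t: 11.63
tool_pos: [0.5534, -0.077, 0.1494]
tool_rot: [1.906, 2.496, 0.001]
ft_force: [-0.1, 0.3, -1.1]
finger_gap: 0.622
grasp_force: 0.0
```

{"method": "carry_out", "body": {
  "commands": [
    [-0.159,0.986,0,0,0,0,0.23],
    [-0.159,0.986,0,0,0,0,0.23],
    [-0.159,0.986,0,0,0,0,0.23],
    [-0.159,0.986,0,0,0,0,0.23],
    [-0.159,0.986,0,0,0,0,0.23],
    [-0.159,0.986,0,0,0,0,0.23],
    [-0.159,0.986,0,0,0,0,0.23],
    [-0.159,0.986,0,0,0,0,0.23],
    [-0.159,0.986,0,0,0,0,0.23],
    [-0.159,0.986,0,0,0,0,0.23]
  ]
}}

```text
t: 12.47
tool_pos: [0.5055, 0.2196, 0.1491]
tool_rot: [1.906, 2.497, 0.001]
ft_force: [0.2, -0.1, 0.2]
finger_gap: 0.615
grasp_force: 0.0
```

{"method": "carry_out", "body": {
  "commands": [
    [0,0,-1,0,0,0,0.23],
    [0,0,-1,0,0,0,0.23],
    [0,0,-1,0,0,0,0.23],
    [0,0,-0.7,0,0,0,0.23],
    [0,0,0,0,0,0,0.23],
    [0,0,0,0,0,0,0.23]
  ]
}}

```text
t: 12.97
tool_pos: [0.5054, 0.218, 0.0375]
tool_rot: [-1.905, -2.497, 0.003]
ft_force: [0.4, 1.2, 1.0]
finger_gap: 0.613
grasp_force: 0.0
```

Run:
```python
from h import *
c=snap('scene');o=sensors.observe()
print(o['tool_pos'],o['q'])
cv2.imwrite('pics/b.png',np.hstack([cv2.resize(c['color'][q[1]:q[1]+80,q[0]:q[0]+80],(400,400),interpolation=cv2.INTER_CUBIC) for q in((325,180),(235,245))]))
```

```text
[0.5062205  0.21824329 0.03867735] [ 3.64771253e-01  4.26658133e-01  2.08408234e+00 -1.77631157e-05
  6.30620154e-01  9.75579380e-02]
```

View pics/b.png

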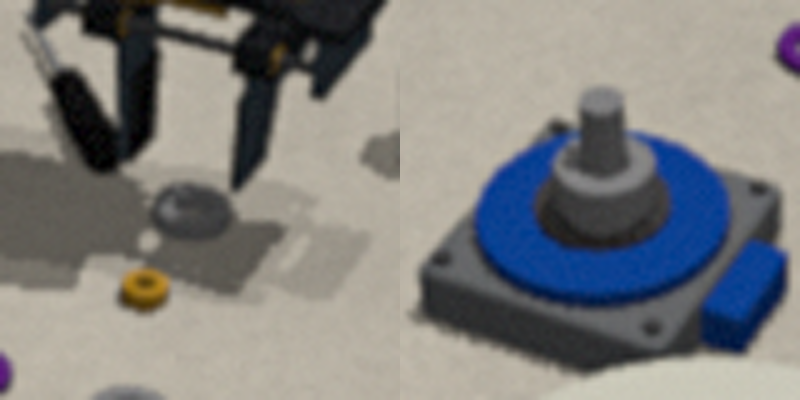

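The picture shows the thick ring seated at the spindle foot, and the mid ring lying clear between the open fingers with the screwdriver and nut clear of them. Descend and grip.

{"method": "carry_out", "body": {
  "commands": [
    [0,0,-0.5,0,0,0,0.23],
    [0,0,-0.4,0,0,0,0.23],
    [0,0,-0.28,0,0,0,0.23],
    [0,0,0,0,0,0,0.23],
    [0,0,0,0,0,0,-1],
    [0,0,0,0,0,0,-1],
    [0,0,0,0,0,0,-1],
    [0,0,0,0,0,0,0.23],
    [0,0,0,0,0,0,0.23],
    [0,0,0,0,0,0,0.23]
  ]
}}

```text
t: 13.85
tool_pos: [0.506, 0.2182, 0.0028]
tool_rot: [1.906, 2.497, 0.0]
ft_force: [-0.0, 0.5, 0.3]
finger_gap: 0.614
grasp_force: 0.0
```

{"method": "carry_out", "body": {
  "commands": [
    [0,0,0,0,0,-0.0192,0.23],
    [0,0,0,0,0,-0.0192,0.23],
    [0,0,0,0,0,-0.0192,0.23],
    [0,0,0,0,0,-0.0192,0.23],
    [0,0,0,0,0,-0.0192,0.23],
    [0,0,0,0,0,-0.0192,0.23],
    [0,0,0,0,0,-0.0192,0.23],
    [0,0,0,0,0,-0.0192,0.23],
    [0,0,0,0,0,-0.0192,0.23],
    [0,0,0,0,0,-0.0192,0.23]
  ]
}}

```text
t: 14.68
tool_pos: [0.5058, 0.2182, 0.0026]
tool_rot: [-2.989, -0.967, -0.0]
ft_force: [0.0, 0.6, 0.2]
finger_gap: 0.616
grasp_force: 0.0
```

{"method": "carry_out", "body": {
  "commands": [
    [0,0,0,0,0,-0.0192,0.23],
    [0,0,0,0,0,-0.0192,0.23],
    [0,0,0,0,0,-0.0192,0.23],
    [0,0,0,0,0,0,-1],
    [0,0,0,0,0,0,-1],
    [0,0,0,0,0,0,-1],
    [0,0,0,0,0,0,-1]
  ]
}}

```text
t: 15.27
tool_pos: [0.5058, 0.2181, 0.0026]
tool_rot: [3.112, 0.427, 0.0]
ft_force: [-0.8, 0.9, 2.3]
finger_gap: 0.465
grasp_force: 30.0
```

{"method": "carry_out", "body": {
  "commands": [
    [0,0,0.5,0,0,0,-1],
    [0,0,1,0,0,0,-1],
    [0,0,1,0,0,0,-1],
    [0,0,1,0,0,0,-1],
    [0.159,-0.986,0.5,0,0,0,-1],
    [0.159,-0.986,0,0,0,0,-1],
    [0.159,-0.986,0,0,0,0,-1],
    [0.159,-0.986,0,0,0,0,-1],
    [0.159,-0.986,0,0,0,0,-1],
    [0.159,-0.986,0,0,0,0,-1]
  ]
}}

```text
t: 16.1
tool_pos: [0.5343, 0.0392, 0.1226]
tool_rot: [-3.113, -0.426, 0.0]
ft_force: [0.8, 0.0, -1.1]
finger_gap: 0.458
grasp_force: 30.0
```

{"method": "carry_out", "body": {
  "commands": [
    [0.159,-0.986,0,0,0,0,-1],
    [0.159,-0.986,0,0,0,0,-1],
    [0.159,-0.986,0,0,0,0,-1],
    [0.159,-0.986,0,0,0,0,-1],
    [0.159,-0.986,0,0,0,0,-1],
    [0.159,-0.986,0,0,0,0,-1],
    [0.159,-0.986,0,0,0,0,-1],
    [0,0,0,0,0,0,-1],
    [0,0,0,0,0,0,-1],
    [0,0,0,0,0,0,-1]
  ]
}}

```text
t: 16.93
tool_pos: [0.5673, -0.166, 0.1223]
tool_rot: [-3.112, -0.424, 0.001]
ft_force: [0.3, -0.5, -2.2]
finger_gap: 0.463
grasp_force: 30.0
```

{"method": "carry_out", "body": {
  "commands": [
    [0,0,0,0,0,0,-1],
    [0,0,0,0,0,0,-1]
  ]
}}

```text
t: 17.1
tool_pos: [0.5676, -0.1654, 0.1225]
tool_rot: [-3.113, -0.425, 0.001]
ft_force: [0.2, 0.5, -1.7]
finger_gap: 0.461
grasp_force: 30.0
```

{"method": "carry_out", "body": {
  "commands": [
    [0,-0.035,-0.1,0,0,0,-1],
    [0,0,-0.1,0,0,0,-1],
    [0,0,-0.1,0,0,0,-1],
    [0,0,-0.1,0,0,0,-1],
    [0,0,-0.06,0,0,0,-1],
    [0,0,0,0,0,0,-1]
  ]
}}

```text
t: 17.6
tool_pos: [0.5675, -0.1673, 0.1082]
tool_rot: [-3.113, -0.423, 0.001]
ft_force: [0.6, -0.1, -1.0]
finger_gap: 0.464
grasp_force: 30.0
```

{"method": "carry_out", "body": {
  "commands": [
    [0,0,-0.03,0,0,0,-1],
    [0,0,-0.03,0,0,0,-1],
    [0,0,-0.03,0,0,0,-1],
    [0,0,0,0,0,0,-1]
  ]
}}

```text
t: 17.93
tool_pos: [0.568, -0.1675, 0.1063]
tool_rot: [3.113, 0.422, 0.0]
ft_force: [-0.3, 0.5, 2.5]
finger_gap: 0.463
grasp_force: 30.0
```

{"method": "carry_out", "body": {
  "commands": [
    [0,0.035,0,0,0,0,-1],
    [0,0,0,0,0,0,-1],
    [0,0,-0.03,0,0,0,-1],
    [0,0,0,0,0,0,-1]
  ]
}}

```text
t: 18.27
tool_pos: [0.5676, -0.1663, 0.1049]
tool_rot: [-3.113, -0.423, 0.0]
ft_force: [-0.4, 0.2, -0.7]
finger_gap: 0.464
grasp_force: 30.0
```

Dropped in: ring bottom is at 0.102 with no push.

{"method": "carry_out", "body": {
  "commands": [
    [0,0,-0.05,0,0,0,-1],
    [0,0,-0.05,0,0,0,-1],
    [0,0,0,0,0,0,-1]
  ]
}}

```text
t: 18.52
tool_pos: [0.5676, -0.1663, 0.1018]
tool_rot: [-3.113, -0.423, 0.001]
ft_force: [0.9, -0.3, -1.2]
finger_gap: 0.464
grasp_force: 30.0
```

{"method": "carry_out", "body": {
  "commands": [
    [0,0,-0.1,0,0,0,-1],
    [0,0,-0.1,0,0,0,-1],
    [0,0,-0.1,0,0,0,-1],
    [0,0,0,0,0,0,-1]
  ]
}}

```text
t: 18.85
tool_pos: [0.5675, -0.1663, 0.0924]
tool_rot: [-3.113, -0.423, 0.001]
ft_force: [-1.1, -0.5, -1.3]
finger_gap: 0.465
grasp_force: 30.0
```

{"method": "carry_out", "body": {
  "commands": [
    [0,0,-0.1,0,0,0,-1],
    [0,0,-0.1,0,0,0,-1],
    [0,0,-0.1,0,0,0,-1],
    [0,0,-0.1,0,0,0,-1],
    [0,0,-0.06,0,0,0,-1],
    [0,0,-0.05,0,0,0,-1],
    [0,0,0,0,0,0,-1]
  ]
}}

```text
t: 19.43
tool_pos: [0.5677, -0.1664, 0.0775]
tool_rot: [-3.113, -0.423, 0.0]
ft_force: [-0.4, 1.1, -1.1]
finger_gap: 0.461
grasp_force: 30.0
```

{"method": "carry_out", "body": {
  "commands": [
    [0,0,-0.03,0,0,0,-1],
    [0,0,-0.02,0,0,0,-1],
    [0,0,0,0,0,0,-1]
  ]
}}

```text
t: 19.68
tool_pos: [0.5678, -0.1664, 0.0763]
tool_rot: [-3.113, -0.423, 0.0]
ft_force: [-0.7, -0.2, -1.3]
finger_gap: 0.466
grasp_force: 30.0
```

{"method": "carry_out", "body": {
  "commands": [
    [0,0,-0.02,0,0,0,-1],
    [0,0,0,0,0,0,-1]
  ]
}}

```text
t: 19.85
tool_pos: [0.5678, -0.1664, 0.0758]
tool_rot: [3.113, 0.423, 0.0]
ft_force: [-1.9, 0.9, -0.5]
finger_gap: 0.463
grasp_force: 30.0
```

{"method": "carry_out", "body": {
  "commands": [
    [0,0,-0.02,0,0,0,-1],
    [0,0,-0.02,0,0,0,-1],
    [0,0,0,0,0,0,-1]
  ]
}}

```text
t: 20.1
tool_pos: [0.5678, -0.1664, 0.0746]
tool_rot: [-3.113, -0.422, 0.0]
ft_force: [-2.0, 0.3, 0.9]
finger_gap: 0.466
grasp_force: 30.0
```

{"method": "carry_out", "body": {
  "commands": [
    [0,0,-0.01,0,0,0,-1],
    [0,0,0,0,0,0,-1]
  ]
}}

```text
t: 20.27
tool_pos: [0.5678, -0.1664, 0.0746]
tool_rot: [-3.113, -0.423, 0.0]
ft_force: [-4.0, 1.7, 5.3]
finger_gap: 0.464
grasp_force: 30.0
```

{"method": "carry_out", "body": {
  "commands": [
    [0,0,0.01,0,0,0,0.3],
    [0,0,0,0,0,0,0.3],
    [0,0,0,0,0,0,0.3],
    [0,0,0.5,0,0,0,0.3],
    [0,0,1,0,0,0,0.23],
    [0,0,1,0,0,0,0.23],
    [0.126,0.916,0,0,0,0,0.23],
    [0.126,0.916,0,0,0,0,0.23],
    [0.126,0.916,0,0,0,0,0.23],
    [0.126,0.916,0,0,0,0,0.23]
  ]
}}

```text
t: 21.1
tool_pos: [0.5832, -0.0554, 0.1499]
tool_rot: [3.113, 0.422, 0.001]
ft_force: [-0.3, -0.3, -0.4]
finger_gap: 0.615
grasp_force: 0.0
```

{"method": "carry_out", "body": {
  "commands": [
    [0.126,0.916,0,0,0,0,0.23],
    [0.126,0.916,0,0,0,0,0.23],
    [0.126,0.916,0,0,0,0,0.23],
    [0.126,0.916,0,0,0,0,0.23],
    [0,0,-1,0,0,0,0.23],
    [0,0,-1,0,0,0,0.23],
    [0,0,-1,0,0,0,0.23],
    [0,0,-0.5,0,0,0,0.23],
    [0,0,0,0,0,0,0.23],
    [0,0,0,0,0,0,0.23]
  ]
}}

```text
t: 21.93
tool_pos: [0.5979, 0.0534, 0.0443]
tool_rot: [-3.113, -0.422, 0.002]
ft_force: [0.1, 0.2, 0.3]
finger_gap: 0.614
grasp_force: 0.0
```

{"method": "carry_out", "body": {
  "commands": [
    [0,0,0,0,0,0,0.23]
  ]
}}

```text
t: 22.02
tool_pos: [0.5989, 0.0535, 0.0457]
tool_rot: [3.113, 0.422, 0.002]
ft_force: [-0.7, -0.4, 0.2]
finger_gap: 0.613
grasp_force: 0.0
```

Run:
```python
from h import *
c=snap('scene')
cv2.imwrite('pics/d.png',np.hstack([cv2.resize(c['color'][q[1]:q[1]+80,q[0]:q[0]+80],(400,400),interpolation=cv2.INTER_CUBIC) for q in((310,205),(235,245))]))
```

```text
(no output)
```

View pics/d.png

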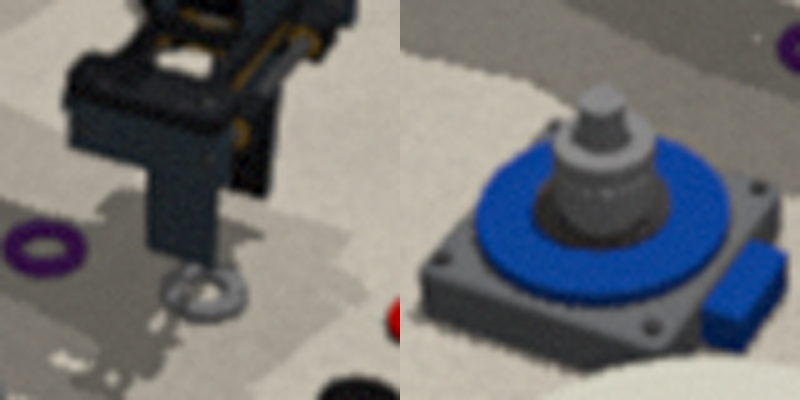

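The picture shows the thick and mid rings stacked flat on the pump, with the gripper above the thin grey ring. Descend and grip.

{"method": "carry_out", "body": {
  "commands": [
    [-0.015,0,-0.6,0,0,0,0.23],
    [0,0,-0.5,0,0,0,0.23],
    [0,0,-0.34,0,0,0,0.23],
    [0,0,0,0,0,0,0.23],
    [0,0,0,0,0,0,-1],
    [0,0,0,0,0,0,-1],
    [0,0,0,0,0,0,-1],
    [0,0,0,0,0,0,0.23],
    [0,0,0,0,0,0,0.23],
    [0,0,0,0,0,0,0.23]
  ]
}}

```text
t: 22.9
tool_pos: [0.5977, 0.0534, 0.0016]
tool_rot: [3.113, 0.422, 0.0]
ft_force: [-0.4, 0.4, 0.7]
finger_gap: 0.607
grasp_force: 0.0
```

{"method": "carry_out", "body": {
  "commands": [
    [0,0,0,0,0,0.0192,0.23],
    [0,0,0,0,0,0.0192,0.23],
    [0,0,0,0,0,0.0192,0.23],
    [0,0,0,0,0,0.0192,0.23],
    [0,0,0,0,0,0.0192,0.23],
    [0,0,0,0,0,0.0192,0.23],
    [0,0,0,0,0,0.0192,0.23],
    [0,0,0,0,0,0.0192,0.23],
    [0,0,0,0,0,0.0192,0.23],
    [0,0,0,0,0,0.0192,0.23]
  ]
}}

```text
t: 23.73
tool_pos: [0.5976, 0.0534, 0.0014]
tool_rot: [-2.318, -2.121, 0.0]
ft_force: [0.2, 0.4, 1.0]
finger_gap: 0.614
grasp_force: 0.0
```

{"method": "carry_out", "body": {
  "commands": [
    [0,0,0,0,0,0.0192,0.23],
    [0,0,0,0,0,0.0192,0.23],
    [0,0,0,0,0,0.0192,0.23],
    [0,0,0,0,0,0,-1],
    [0,0,0,0,0,0,-1],
    [0,0,0,0,0,0,-1],
    [0,0,0,0,0,0,-1]
  ]
}}

```text
t: 24.32
tool_pos: [0.5976, 0.0534, 0.0014]
tool_rot: [-1.909, -2.495, -0.0]
ft_force: [-0.5, -0.2, 1.1]
finger_gap: 0.461
grasp_force: 30.0
```

{"method": "carry_out", "body": {
  "commands": [
    [0,0,0.5,0,0,0,-1],
    [0,0,1,0,0,0,-1],
    [0,0,1,0,0,0,-1],
    [0,0,1,0,0,0,-1],
    [-0.125,-0.916,0.5,0,0,0,-1],
    [-0.125,-0.916,0,0,0,0,-1],
    [-0.125,-0.916,0,0,0,0,-1],
    [-0.125,-0.916,0,0,0,0,-1],
    [-0.125,-0.916,0,0,0,0,-1],
    [-0.125,-0.916,0,0,0,0,-1]
  ]
}}

```text
t: 25.15
tool_pos: [0.5747, -0.1127, 0.1215]
tool_rot: [1.908, 2.496, 0.0]
ft_force: [0.1, 0.2, -0.4]
finger_gap: 0.462
grasp_force: 30.0
```

{"method": "carry_out", "body": {
  "commands": [
    [-0.125,-0.916,0,0,0,0,-1],
    [-0.125,-0.916,0,0,0,0,-1],
    [0,0,-0.1,0,0,0,-1],
    [0,0,-0.1,0,0,0,-1],
    [0,0,-0.1,0,0,0,-1],
    [0,0,0,0,0,0,-1],
    [0,0,0,0,0,0,-1],
    [0,0,0,0,0,0,-1]
  ]
}}

```text
t: 25.82
tool_pos: [0.5677, -0.1656, 0.1124]
tool_rot: [-1.905, -2.498, 0.0]
ft_force: [-0.0, -0.1, -0.4]
finger_gap: 0.46
grasp_force: 30.0
```

{"method": "carry_out", "body": {
  "commands": [
    [0,0,-0.1,0,0,0,-1],
    [0,0,-0.08,0,0,0,-1],
    [0,0,0,0,0,0,-1],
    [0,0,0,0,0,0,-1]
  ]
}}

```text
t: 26.15
tool_pos: [0.5675, -0.1663, 0.1068]
tool_rot: [-1.905, -2.497, 0.0]
ft_force: [0.2, 0.6, -0.4]
finger_gap: 0.459
grasp_force: 30.0
```

{"method": "carry_out", "body": {
  "commands": [
    [0,0,-0.03,0,0,0,-1],
    [0,0,-0.03,0,0,0,-1],
    [0,0,-0.02,0,0,0,-1],
    [0,0,0,0,0,0,-1]
  ]
}}

```text
t: 26.48
tool_pos: [0.5675, -0.1664, 0.1045]
tool_rot: [-1.906, -2.497, 0.0]
ft_force: [0.1, -0.0, -1.2]
finger_gap: 0.462
grasp_force: 30.0
```

{"method": "carry_out", "body": {
  "commands": [
    [0,0,-0.05,0,0,0,-1],
    [0,0,-0.05,0,0,0,-1],
    [0,0,0,0,0,0,-1]
  ]
}}

```text
t: 26.73
tool_pos: [0.5675, -0.1663, 0.1013]
tool_rot: [-1.905, -2.497, 0.0]
ft_force: [-0.0, -0.6, -0.3]
finger_gap: 0.461
grasp_force: 30.0
```

{"method": "carry_out", "body": {
  "commands": [
    [0,0,-0.1,0,0,0,-1],
    [0,0,-0.1,0,0,0,-1],
    [0,0,-0.1,0,0,0,-1],
    [0,0,-0.05,0,0,0,-1],
    [0,0,0,0,0,0,-1]
  ]
}}

```text
t: 27.15
tool_pos: [0.5673, -0.1663, 0.0905]
tool_rot: [-1.905, -2.497, 0.0]
ft_force: [-0.7, 0.7, -0.9]
finger_gap: 0.466
grasp_force: 30.0
```

{"method": "carry_out", "body": {
  "commands": [
    [0,0,-0.04,0,0,0,-1],
    [0,0,-0.04,0,0,0,-1],
    [0,0,-0.02,0,0,0,-1],
    [0,0,0,0,0,0,-1]
  ]
}}

```text
t: 27.48
tool_pos: [0.5676, -0.1664, 0.088]
tool_rot: [-1.906, -2.498, 0.0]
ft_force: [-0.2, 0.5, -0.2]
finger_gap: 0.464
grasp_force: 30.0
```

{"method": "carry_out", "body": {
  "commands": [
    [0,0,-0.02,0,0,0,-1],
    [0,0,-0.015,0,0,0,-1],
    [0,0,0,0,0,0,-1]
  ]
}}

```text
t: 27.73
tool_pos: [0.5676, -0.1664, 0.087]
tool_rot: [1.906, 2.498, -0.0]
ft_force: [-0.6, 0.2, -0.7]
finger_gap: 0.463
grasp_force: 30.0
```

{"method": "carry_out", "body": {
  "commands": [
    [0,0,-0.015,0,0,0,-1],
    [0,0,0,0,0,0,-1]
  ]
}}

```text
t: 27.9
tool_pos: [0.5676, -0.1664, 0.0866]
tool_rot: [1.906, 2.498, -0.0]
ft_force: [0.6, 0.4, -0.7]
finger_gap: 0.466
grasp_force: 30.0
```

{"method": "carry_out", "body": {
  "commands": [
    [0,0,-0.01,0,0,0,-1],
    [0,0,0,0,0,0,-1]
  ]
}}

```text
t: 28.07
tool_pos: [0.5676, -0.1664, 0.0863]
tool_rot: [-1.906, -2.498, 0.0]
ft_force: [-0.4, 1.4, 1.2]
finger_gap: 0.458
grasp_force: 30.0
```

Contact at the expected height. Release, rise and check.

{"method": "carry_out", "body": {
  "commands": [
    [0,0,-0.005,0,0,0,-1],
    [0,0,0,0,0,0,0.3],
    [0,0,0,0,0,0,0.3],
    [0,0,0,0,0,0,0.3],
    [0,0,0.5,0,0,0,0.3],
    [0,0,1,0,0,0,0.3],
    [0,0,1,0,0,0,0.3],
    [0,0,1,0,0,0,0.3],
    [0,0,0,0,0,0,0.3],
    [0,0,0,0,0,0,0.3]
  ]
}}

```text
t: 28.9
tool_pos: [0.5685, -0.1667, 0.1927]
tool_rot: [1.904, 2.495, 0.002]
ft_force: [-0.5, -0.6, -0.9]
finger_gap: 0.65
grasp_force: 0.0
```

Run:
```python
from h import *
c=snap('scene')
cv2.imwrite('pics/f.png',np.hstack([cv2.resize(c['color'][q[1]:q[1]+q[2],q[0]:q[0]+q[2]],(400,400),interpolation=cv2.INTER_CUBIC) for q in((245,250,60),(280,170,160))]))
```

```text
(no output)
```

View pics/f.png

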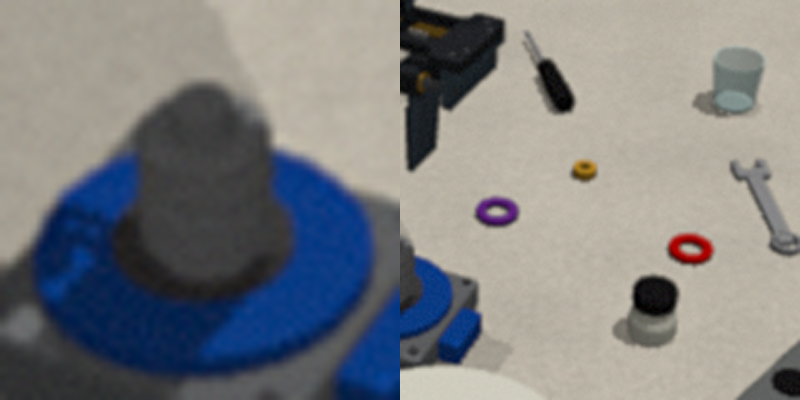

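The picture shows all three rings stacked flat around the spindle, with its end standing out on top at about (205,100). The gripper is clear and the other objects are where they were. Handing in.

```bash
python3 -c "
from rig import r
print(r.finish_job())"
```

```text
the job is handed in; nothing more can be done
None
```

All three spacers are on the spindle, thick, then mid, then thin on top, each lowered to light contact (under 10 N) and released; the last picture shows them flat with the bystanders in view unmoved, and the job is handed in after about 29 s of robot time (no verdict returned).

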